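# Put the whiteboard kit back in its desk caddy

## Task

Put the whiteboard kit away in the desk caddy: the three white-barrelled dry-wipe markers and the yellow eraser, each lying flat inside the tray of its own colour (the eraser felt side down in the yellow one). Lay them in rather than dropping them. The black-barrelled permanent markers with the same cap colours do not belong: leave them lying where they are.

Things in the scene. Friction and masses are not known exactly. Their poses are not given: they have to be found in the camera images.
- marker_red: dry-wipe marker, WHITE square barrel (edges rounded) with red cap and red end plug, lying on the mat. 118 x 20 x 20 mm (4 mm nib on the cap end not counted); origin at the middle of the marker, x along its length towards the cap. About 35 g; grip it across its 20 mm width.
- marker_green: dry-wipe marker, WHITE square barrel (edges rounded) with green cap and green end plug, lying on the mat. 118 x 20 x 20 mm (4 mm nib on the cap end not counted); origin at the middle of the marker, x along its length towards the cap. About 35 g; grip it across its 20 mm width.
- marker_blue: dry-wipe marker, WHITE square barrel (edges rounded) with blue cap and blue end plug, lying on the mat. 118 x 20 x 20 mm (4 mm nib on the cap end not counted); origin at the middle of the marker, x along its length towards the cap. About 35 g; grip it across its 20 mm width.
- eraser: board eraser, 100 x 36 x 30 mm (x, y, z): yellow plastic body over a 10 mm dark blue felt pad, felt down. Origin at the centre of the felt underside, x along its length, z up. About 60 g; grip it across its 36 mm width.
- tray_red: red plastic tray, one of four alike compartments standing side by side in the wooden caddy, fixed. Outer 148 x 58 x 11 mm (x, y, z), walls 2 mm, so inside 144 x 54 mm; inner floor 2 mm above the origin, rim 11 mm above it. Origin at the centre of its underside, x along its length, z up. Neighbouring trays are 66 mm apart, centre to centre.
- tray_green: green plastic tray, one of four alike compartments standing side by side in the wooden caddy, fixed. Outer 148 x 58 x 11 mm (x, y, z), walls 2 mm, so inside 144 x 54 mm; inner floor 2 mm above the origin, rim 11 mm above it. Origin at the centre of its underside, x along its length, z up. Neighbouring trays are 66 mm apart, centre to centre.
- tray_blue: blue plastic tray, one of four alike compartments standing side by side in the wooden caddy, fixed. Outer 148 x 58 x 11 mm (x, y, z), walls 2 mm, so inside 144 x 54 mm; inner floor 2 mm above the origin, rim 11 mm above it. Origin at the centre of its underside, x along its length, z up. Neighbouring trays are 66 mm apart, centre to centre.
- tray_yellow: yellow plastic tray, one of four alike compartments standing side by side in the wooden caddy, fixed. Outer 148 x 58 x 11 mm (x, y, z), walls 2 mm, so inside 144 x 54 mm; inner floor 2 mm above the origin, rim 11 mm above it. Origin at the centre of its underside, x along its length, z up. Neighbouring trays are 66 mm apart, centre to centre.
- permanent_red: look-alike that does not belong: permanent marker, BLACK barrel with red cap and end plug, 118 x 20 x 20 mm, origin at its middle, x along its length towards the cap.
- permanent_blue: look-alike that does not belong: permanent marker, BLACK barrel with blue cap and end plug, 118 x 20 x 20 mm, origin at its middle, x along its length towards the cap.
Not all that is in view belongs to the job. What is shaped like the marker_green but purple or turquoise is not meant. What is shaped like the marker_red but brown is not meant.

How it is judged:
By the outcome, as a careful person would: the job done as asked, in the order asked, and still so for the second after the job is handed in, with the robot touching nothing.
It also fails if it takes over 106 s, if anything falls off the work surface, if the arm or the gripper's body presses on something with over 40 N, if the wrist force passes 120 N, or if a joint passes its speed limit or range.

## Robot

A 7-joint arm with a two-finger parallel gripper is mounted at the origin on the work surface. World frame = base frame: x ahead of the robot, y to its left, z up, the work surface at z = 0. Lengths are in m, angles in rad, forces in N, time in s.
With the tool pointing down it reaches from about 0.425 to 0.825 m from the base axis. Payload 3.6 kg.
Tool frame: the origin (TCP) lies where the fingers leave the gripper's body, on its centre line; the fingertips stand 73 mm ahead of it and the grasp point (between the pads) lies 54 mm ahead of it; z points along the fingers, y is the line along which they close (so a half turn about z gives the same grasp; the last joint's range is limited). The gripper opens to 85 mm and grips with 20 to 120 N. Pads are 22 mm wide; open, the fingers measure 114 mm over their backs; the gripper's body (76 mm by 85 mm) begins 54 mm behind the grasp point. The pads swing forward as they close: fully open they stand 13 mm farther back than shut.
Start: joints at [-1.286, 0.615, -0.013, 1.423, 0.008, 1.103, -0.04], TCP at [0.199, 0.619, 0.304] pointing down, gripper open.
Joint ranges: [-3.12, 3.12], [-0.3, 2.06], [-1.34, 1.32], [0.26, 2.42], [-1.36, 4.5], [0.01, 1.98], [-2.84, 2.84]. Speed limits (rad/s): [2.79, 2.79, 3.14, 3.14, 3.14, 3.14, 3.14].

## Interface

Orientations are given as a unit quaternion [x, y, z, w].
In Python, from station import arm, snapshot, camera_info, ticket gives the robot as it stands. Calls block until the motion is done:
- arm.movep(position, orientation): joint-space move of the TCP to a pose.
- arm.line_to(position, velocity=0.15, ori=None): straight line of the TCP; ori=None keeps the orientation; velocity is the mean speed in m/s.
- arm.move_j(angles): joint-space move.
- arm.move_gripper(opening, effort=None): opening from 0.0 (shut) to 1.0 (fully open); effort is the grip in N (None keeps the last); returns when the fingers have stopped.
- arm.pause(seconds).
- arm.ik(position, orientation): joint angles nearest the present ones, or None.
- snapshot(name): name is "side" or "top"; returns the picture (420x560x3 uint8, blue, green, red); there is no depth.
- camera_info(name): a dict with "fx", "fy", "cx", "cy" (pixels), "R" (3x3) and "t" (3): a world point X has camera coordinates R X + t. Camera axes: x right, y down, z forward; pixel columns grow to the right and rows downward; lengths in m; the calibration is good to about 2 mm. A picture is of the moment at which its call begins. camera_info takes no time and is no camera call.
A pose or a line that the arm cannot do raises arm.MotionError and nothing moves.
- ticket.finish_job(): hands the job in; it is judged then, once.
Readings, each from a call of its own:
- arm.read_time(): time.
- arm.read_joint_positions(): joint angles.
- arm.read_dq(): joint speeds.
- arm.read_effort(): joint torques, N m.
- arm.read_tool_pos(): TCP position.
- arm.read_eef_rot(): TCP orientation.
- arm.read_ft_force(): force on the tool from outside, world axes, zero at the start.
- arm.read_wrist_torque(): the same for the moment, N m.
- arm.read_opening(): opening from 0.0 (shut) to 1.0 (fully open).
- arm.read_finger_force(): force on a finger pad.
Only numpy, scipy, OpenCV 4.12 (cv2) and the standard library are available. Lean on these libraries where they do the work, as an engineer would, in place of code of your own. Each camera call takes 0.05 s, during which the arm holds its last target. There are 200 camera calls.

## Working session

There is one attempt and no reset: what is moved stays moved. The work goes in short steps, each a Python script; the robot and the scene stay as the last script left them, time stands still between calls to the robot, and variables do not carry over. Pictures are saved under pics/ and viewed, at most 14 in all, crops included, and the job is handed in when it is done.

```bash
ls; mkdir -p pics; python3 - <<'E'
from station import arm, snapshot, camera_info
import cv2
for n in("top","side"):
    im=snapshot(n); cv2.imwrite(f"pics/{n}0.png",im)
    c=camera_info(n); print(n,c)
print(arm.read_time(),arm.read_eef_rot(),arm.read_tool_pos())
E
```

```text
pics
top {'fx': 443.48266134075067, 'fy': 443.48266134075067, 'cx': 279.35780633432154, 'cy': 211.55398545713945, 'R': array([[-0.02016622, -0.99976493,  0.00796331],
       [-0.98900084,  0.0187805 , -0.14671276],
       [ 0.14652872, -0.01083436, -0.98914708]]), 't': array([-0.08161935,  0.39240492,  1.11829455])}
side {'fx': 462.76384017671, 'fy': 462.76384017671, 'cx': 278.79276582987086, 'cy': 205.37444331279315, 'R': array([[ 0.99438164, -0.10571519, -0.00542674],
       [-0.0833126 , -0.74997249, -0.65620139],
       [ 0.06530055,  0.65296673, -0.75456629]]), 't': array([-0.39565419, -0.00632081,  1.11669562])}
0.1 [ 1.55235672e-01  9.87876781e-01 -1.14775999e-03 -1.83022221e-04] [0.19922128 0.6181723  0.30284205]
```

View pics/top0.png

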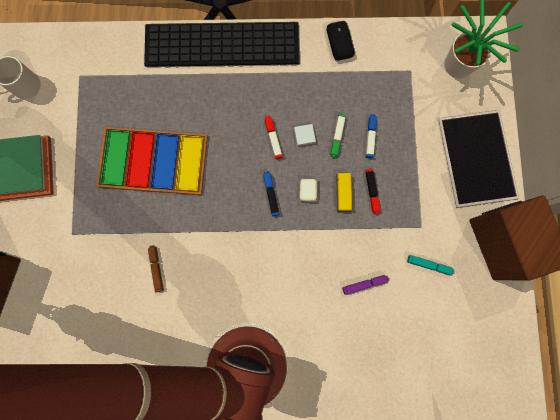

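View pics/side0.png

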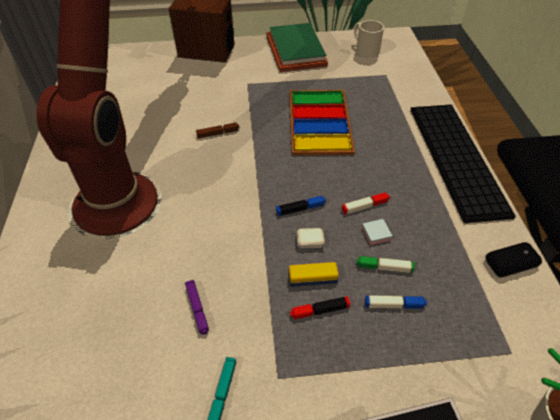

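```bash
cat > vis.py <<'E'
import numpy as np, cv2
from station import camera_info
X0,Y0,S=0.30,0.40,1000.  # rectified: col=(Y0-y)*S, row=(X1-x)*S
X1=0.78; W,H=760,480
def Hm(n,h):
    c=camera_info(n); K=np.array([[c['fx'],0,c['cx']],[0,c['fy'],c['cy']],[0,0,1]])
    R,t=np.array(c['R']),np.array(c['t'])
    P=K@np.c_[R[:,0],R[:,1],R[:,2]*h+t]          # (x,y,1)->pix
    A=np.array([[0,-1/S,X1],[-1/S,0,Y0],[0,0,1]])  # (col,row,1)->(x,y,1)
    return P@A
def rect(im,n,h): return cv2.warpPerspective(im,Hm(n,h),(W,H),flags=cv2.INTER_CUBIC|cv2.WARP_INVERSE_MAP)
def colours(r):
    hsv=cv2.cvtColor(r,cv2.COLOR_BGR2HSV); h,s,v=cv2.split(hsv)
    m={'red':((h<6)|(h>174))&(s>170)&(v>90),'green':(h>45)&(h<80)&(s>130)&(v>60),'blue':(h>98)&(h<122)&(s>130)&(v>60),
       'yellow':(h>20)&(h<34)&(s>150)&(v>90),'white':(s<75)&(v>165)}
    return {k:cv2.morphologyEx(x.astype(np.uint8),cv2.MORPH_OPEN,np.ones((3,3))) for k,x in m.items()}
def blobs(r,amin=150):
    out=[]
    for k,m in colours(r).items():
        cs,_=cv2.findContours(m,cv2.RETR_EXTERNAL,cv2.CHAIN_APPROX_NONE)
        for c in cs:
            if cv2.contourArea(c)<amin: continue
            (u,v),(a,b),th=cv2.minAreaRect(c)
            bx=cv2.boxPoints(((u,v),(a,b),th)); d=bx[1]-bx[0] if np.hypot(*(bx[1]-bx[0]))>np.hypot(*(bx[2]-bx[1])) else bx[2]-bx[1]
            yaw=np.degrees(np.arctan2(-d[0],-d[1]))%180
            out.append((k,X1-v/S,Y0-u/S,max(a,b),min(a,b),yaw))
    return out
E
python3 - <<'E'
from vis import *
for n in('top','side'):
    im=cv2.imread(f'pics/{n}0.png')
    for h in (0.012,0.022):
        r=rect(im,n,h); print(n,h)
        for b in blobs(r):
            if b[3]>12 and (b[0]!='white' or b[3]<140): print(b[0],*np.round(b[1:3],4),*np.round(b[3:],0))
    cv2.imwrite(f'pics/{n}r.png',r)
E
```

```text
top 0.012
red 0.4062 -0.3422 45.0 22.0 8.0
red 0.5426 -0.0899 20.0 11.0 106.0
red 0.5425 0.2807 151.0 62.0 175.0
red 0.6352 -0.0664 45.0 21.0 13.0
green 0.5611 -0.2416 46.0 20.0 166.0
green 0.5489 0.3471 151.0 62.0 175.0
blue 0.4806 -0.0599 45.0 20.0 11.0
blue 0.54 -0.334 20.0 10.0 90.0
blue 0.5362 0.215 150.0 59.0 174.0
blue 0.6348 -0.3459 45.0 21.0 172.0
yellow 0.4445 -0.2623 102.0 39.0 179.0
yellow 0.5303 0.1497 152.0 62.0 175.0
white 0.4515 -0.166 57.0 44.0 0.0
white 0.5784 -0.3392 65.0 20.0 173.0
white 0.5808 -0.0803 65.0 20.0 14.0
white 0.6041 -0.1614 50.0 50.0 9.0
white 0.6196 -0.2555 67.0 20.0 167.0
top 0.022
red 0.4046 -0.3401 46.0 22.0 6.0
red 0.5398 -0.0895 19.0 10.0 101.0
red 0.5398 0.2777 150.0 62.0 175.0
red 0.6316 -0.0665 45.0 21.0 13.0
green 0.558 -0.2402 46.0 20.0 167.0
green 0.5461 0.3433 150.0 62.0 175.0
blue 0.4785 -0.06 45.0 20.0 11.0
blue 0.537 -0.332 20.0 10.0 90.0
blue 0.5335 0.2125 149.0 59.0 175.0
blue 0.6311 -0.3434 45.0 22.0 173.0
yellow 0.4425 -0.2608 101.0 38.0 179.0
yellow 0.5276 0.1478 150.0 62.0 175.0
white 0.4495 -0.165 57.0 44.0 0.0
white 0.5757 -0.
[... 685 characters left out ...]
.0745 64.0 19.0 14.0
white 0.604 -0.1575 49.0 49.0 9.0
white 0.6195 -0.2507 66.0 19.0 167.0
side 0.022
red 0.405 -0.3463 45.0 25.0 4.0
red 0.5411 -0.0978 30.0 9.0 96.0
red 0.5404 0.2694 148.0 62.0 174.0
red 0.6316 -0.0744 45.0 28.0 14.0
green 0.5585 -0.2472 44.0 26.0 167.0
green 0.5471 0.3358 147.0 61.0 175.0
blue 0.388 -0.085 26.0 10.0 90.0
blue 0.4792 -0.068 45.0 29.0 12.0
blue 0.5342 0.2045 147.0 60.0 174.0
blue 0.629 -0.348 46.0 22.0 0.0
yellow 0.442 -0.2599 101.0 43.0 178.0
yellow 0.5279 0.1388 151.0 67.0 174.0
white 0.4501 -0.1663 56.0 42.0 179.0
white 0.5752 -0.34 65.0 19.0 173.0
white 0.5776 -0.0831 63.0 18.0 14.0
white 0.6006 -0.165 49.0 49.0 99.0
white 0.6159 -0.257 66.0 18.0 167.0
```

View pics/topr.png

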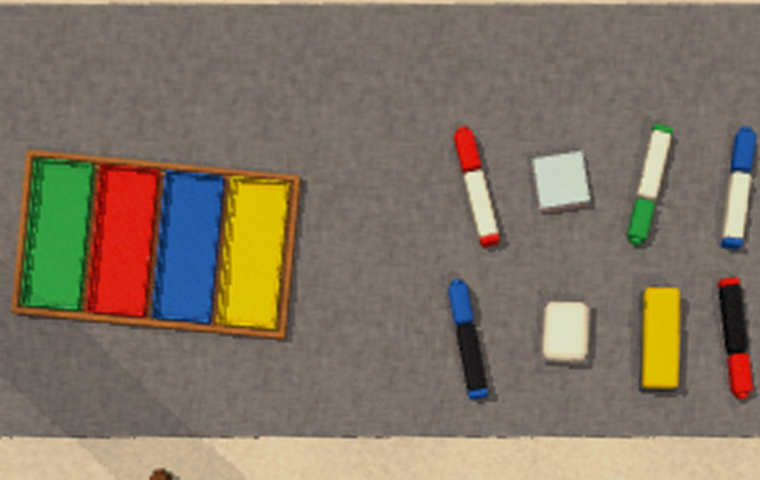

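View pics/sider.png

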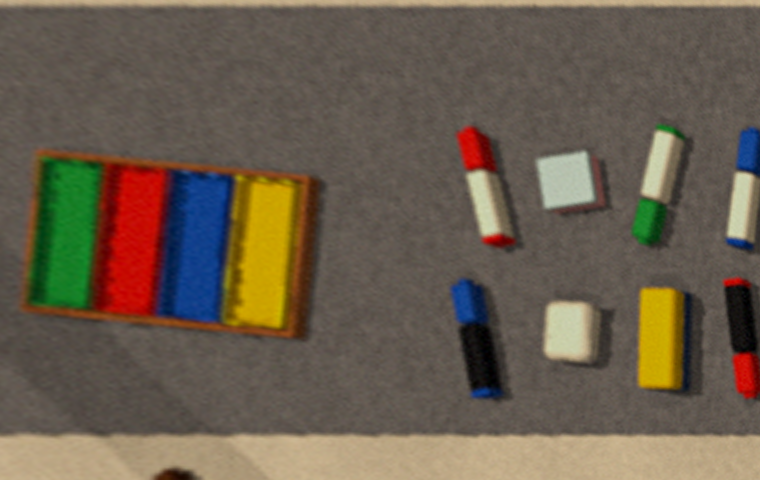

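```bash
cat > job.py <<'E'
import numpy as np, cv2
from scipy.spatial.transform import Rotation as Ro
from station import arm, snapshot
MAT,FLOOR,YT=0.002,0.005,-5.5
TRAY=dict(red=(.542,.280),green=(.5484,.3463),blue=(.5357,.2145),yellow=(.5297,.1493))
def q(yaw): return (Ro.from_euler('z',yaw,degrees=True)*Ro.from_euler('x',180,degrees=True)).as_quat()
def move(obj,yaw,tray,tip,open_mm,rel_mm,effort=25,up=0.10):
    t0=arm.read_time(); T=TRAY[tray]
    z1=MAT+tip+.073; z2=FLOOR+tip+.073+.0005
    now=np.array(arm.read_joint_positions()); best=None
    for k in(0,180):
        for f in(0,180):  # f: which way round it lies in the tray
            a=arm.ik([*obj,z1+up],q(yaw+k)); b=arm.ik([*T,z2+up],q(YT+f))
            if a is None or b is None: continue
            c=np.abs(np.array(a)-now).max()+np.abs(np.array(a)-b).max()
            if best is None or c<best[0]: best=(c,yaw+k,YT+f)
    print('plan',best); _,ya,yb=best
    arm.move_gripper(open_mm/85)
    arm.movep([*obj,z1+up],q(ya)); arm.line_to([*obj,z1],.12)
    arm.move_gripper(0,effort); print('grip mm',arm.read_opening()*85,'F',arm.read_finger_force(),'z',arm.read_tool_pos())
    arm.line_to([*obj,z1+up],.15); print('held mm',arm.read_opening()*85)
    arm.movep([*T,z2+up],q(yb)); arm.line_to([*T,z2+.02],.15); arm.line_to([*T,z2],.04)
    print('down F',arm.read_ft_force(),'mm',arm.read_opening()*85,'z',arm.read_tool_pos())
    arm.move_gripper(rel_mm/85); arm.line_to([*T,z2+up],.12)
    print('time',arm.read_time()-t0,arm.read_time())
E
python3 - <<'E'
from job import *
move((.5948,-.0761),14.4,'red',.009,50,26)
cv2.imwrite('pics/side1.png',snapshot('side')); cv2.imwrite('pics/top1.png',snapshot('top'))
E
```

```text
plan (np.float64(1.944234744625352), 14.4, -5.5)
grip mm 19.43524467757836 F 25.87472230195999 z [ 0.59532476 -0.07621766  0.08488526]
held mm 19.304736474071287
down F [-4.78189632 -0.51793178 17.03662271] mm 19.04406868856791 z [0.5421685  0.28014058 0.09024716]
time 9.3667 9.4667
```

View pics/side1.png

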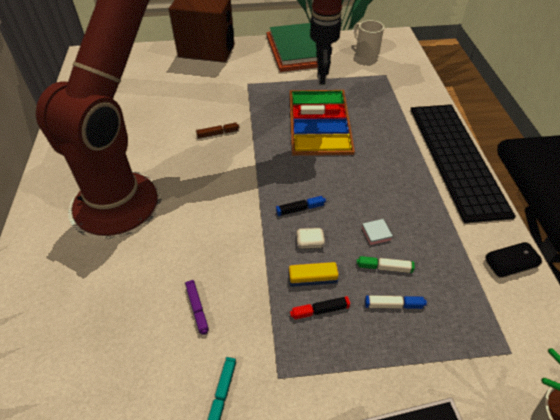

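The red dry-wipe marker now lies in the red tray, around (320,109). It touched the floor about 3 mm earlier than expected, so I'll make the final descent stop on contact.

```bash
python3 - <<'E'
s=open('job.py').read()
s=s.replace("arm.line_to([*T,z2],.04)\n","f0=arm.read_ft_force()[2]\n    for d in np.arange(.007,-.0011,-.001):\n        arm.line_to([*T,z2+d],.02)\n        if arm.read_ft_force()[2]-f0>3: break\n    print('d',d,f0)\n")
open('job.py','w').write(s)
E
python3 - <<'E'
from job import *
move((.6002,-.2504),166.6,'green',.009,50,26)
move((.5931,-.3394),-6.7,'blue',.009,50,26)
cv2.imwrite('pics/side2.png',snapshot('side'));cv2.imwrite('pics/top2.png',snapshot('top'))
E
python3 - <<'E'
import cv2,numpy as np
a=cv2.imread('pics/side2.png')[70:330,230:460]; cv2.imwrite('pics/s2.png',cv2.resize(a,None,fx=2.2,fy=2.2,interpolation=2))
E
```

```text
plan (np.float64(1.8854469258504498), 346.6, -5.5)
grip mm 19.109301489892978 F 25.776055455207825 z [ 0.60067039 -0.25072269  0.0850023 ]
held mm 19.05088884790545
d 0.003 0.7155819721624169
down F [-1.04207173  0.10325543  3.98002107] mm 19.27056827831362 z [0.54854629 0.34631988 0.09101973]
time 10.291599999999999 19.8583
plan (np.float64(2.154858002690591), -6.7, -5.5)
grip mm 18.998263285238117 F 25.934138596057892 z [ 0.59354034 -0.33979416  0.08505981]
held mm 19.416901862577177
d 0.003 -0.3924033533547286
down F [-0.90747988  0.67018534  4.62857656] mm 18.74226051048207 z [0.53585386 0.21447149 0.09100194]
time 10.666699999999999 30.525
```

View pics/s2.png

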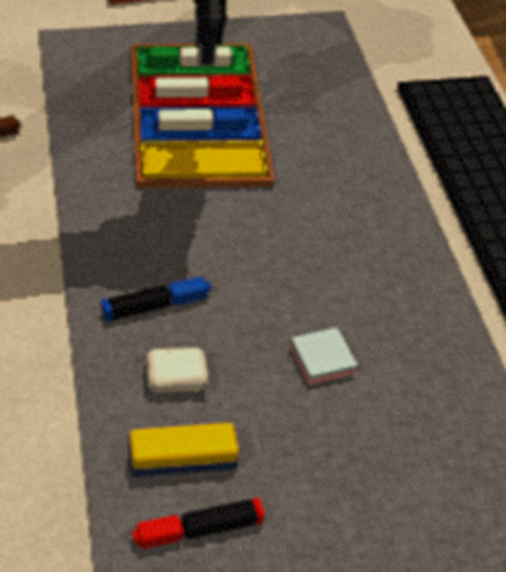

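All three markers are in their own trays: green at (205,55), red at (182,88) and blue at (187,120) in the crop. The eraser at (184,447) is untouched, and it goes next.

```bash
python3 - <<'E'
from job import *
move((.4405,-.2593),-1,'yellow',.015,58,44)
arm.movep([.40,.0,.35],arm.read_eef_rot())
ims=[snapshot(n) for n in('top','side')]
a=cv2.resize(ims[0][100:230,80:400],None,fx=2.4,fy=2.4,interpolation=2); b=cv2.resize(ims[1][80:165,255:395],None,fx=3,fy=3,interpolation=2)
c=np.zeros((a.shape[0]+b.shape[0],a.shape[1],3),np.uint8); c[:a.shape[0]]=a; c[a.shape[0]:,:b.shape[1]]=b
cv2.imwrite('pics/end.png',c)
E
```

```text
plan (np.float64(1.8341904470598227), -1, -5.5)
grip mm 35.27407588838396 F 26.517842710018158 z [ 0.44091556 -0.25972873  0.09085556]
held mm 35.32953391240936
d 0.002 0.12074912577362557
down F [-3.66009494  0.62523679  9.74204975] mm 35.17796375862289 z [0.52983189 0.14920058 0.09685793]
time 9.791699999999999 40.4167
```

View pics/end.png

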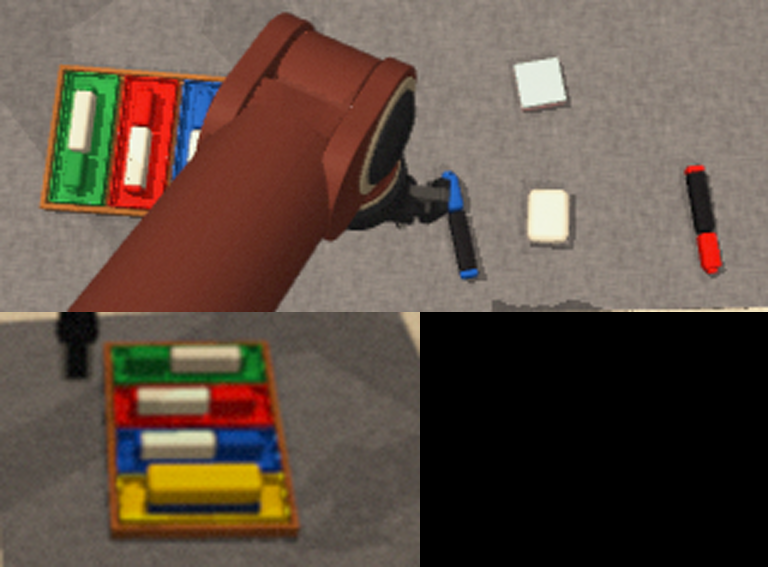

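The side view shows each marker inside its own tray. The eraser is felt down in the yellow tray, but the arm hides it in the top view. I'll move the arm clear and check from above.

```bash
python3 - <<'E'
from job import *
arm.movep([.45,-.20,.35],arm.read_eef_rot())
im=snapshot('top')
cv2.imwrite('pics/end2.png',cv2.resize(im[115:205,85:225],None,fx=4,fy=4,interpolation=2)); print(arm.read_time())
E
```

```text
42.3917
```

View pics/end2.png

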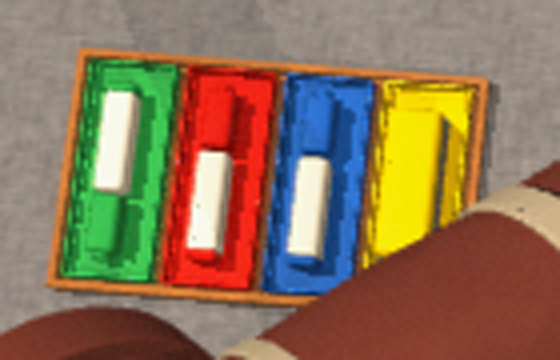

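The markers are centred in their trays. The eraser, at about (413,180), is also centred in the yellow tray once its height parallax is allowed for.

```bash
python3 -c "
from station import ticket
print(ticket.finish_job())"
```

```text
the job is handed in; nothing more can be done
None
```

The three dry-wipe markers and the eraser (felt down) are in their own-coloured trays, the permanent markers were not moved, and I handed the job in at about 42 s; the red marker, laid first, was pressed onto its tray floor with about 17 N, the others more gently.

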